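# Hold the inspection lamp over the slide

## Task

Swing the clear cover of the slide chamber open and lay it gently, without a bang, all the way back on its stop. Then lift the hand lamp off its rest, bring it across without touching the tube rack, and lower it into the chamber until its lit face hovers level about 1 cm above the glass slide, centred on it and lengthwise along it, touching neither slide, carrier nor chamber. Finish there, keeping the lamp held still in the gripper for the picture; do not set it down, and leave the bottle, beaker and calculator where they are.

Things in the scene. Friction and masses are not known exactly. Their poses are not given: they have to be found in the camera images.
- cover (a joint): hinge of the clear flat cover of the slide chamber (rad): 0 = closed flat on the rim, grows as its front edge rises, 1.85 = leaning back on its stop (just past upright). It starts closed or a little ajar. A stiff hinge (about 0.2 N m) holds it wherever it is left; the cover weighs 180 g.
- cover_bar (a point): middle of the cover's steel pull bar: a round bar 10 mm thick and 110 mm long, parallel to the hinge, 170 mm from the hinge line, level with the cover; it stands 40 mm in front of the cover's front edge and of the chamber's front wall (35 mm free gap, open above and below), joined to the cover by a 10 mm arm at each end. The x and y axes turn with the cover: y lies along the bar and the hinge, x from the bar towards the hinge.
- cover_hinge (a point): middle of the hinge line, on the chamber's far rim, 55 mm above the bench; y axis along the hinge line. The chamber is a fixed white open box, 130 mm (front to back) x 200 mm, 50 mm high, walls and floor 5 mm; its middle lies 65 mm from the hinge line towards the bar of the closed cover.
- chamber: the same slide chamber: origin at the centre of its underside on the bench, x towards the hinge, y along the hinge, z up
- slide_top (a point): centre of the upper face of the glass slide (76 x 26 mm, long side along y, one end frosted white); it lies on a black carrier 44 x 100 mm inside the chamber. The slide's upper face is 12 mm above the chamber floor and 2 mm above the carrier. Slide and carrier are fixed. z up.
- carrier: the black slide carrier, 44 x 100 x 10 mm, long side along y; origin at the centre of its underside, on the chamber floor, straight below slide_top
- lamp_center (a point): centre (half-way up) of the cordless hand lamp, about 280 g (up to 400 g), 108 mm tall overall, standing upright on its face. Below, a white flat head 46 mm (x) x 96 mm (y, long side) x 22 mm high; above it an upright grey grip, 22 mm (x) x 34 mm (y), from 22 mm to 108 mm above the face, with flat sides. This point is 54 mm above the lit face, inside the grip. z up.
- lamp_face (a point): centre of the lamp's lit face, its flat underside; x short side, y long side, z towards the grip
- lamp: the hand lamp; origin and axes as lamp_face
- rest: flat cork rest 76 x 126 x 6 mm fixed on the bench, on which the lamp stands at the start; origin at the centre of its underside
- rack: fixed white tube rack with capped tubes between lamp and chamber, 220 mm (x) x 56 mm (y), 112 mm high over the caps; origin at the centre of its underside
- bottle: amber bottle, 62 mm across, 150 mm high, a bystander; origin under its centre
- beaker: glass beaker, 72 mm across, 90 mm high, a bystander; origin under its centre
- calculator: pocket calculator lying flat, 85 x 135 x 17 mm, a bystander; origin under its centre
Mind the look-alikes: they are no part of the job. What is shaped like the lamp but red or yellow is not meant.

How it is judged:
On the way, in this order (a step that is already met when the one before it is completed fails the run):
1. the cover is laid back on its stop, the lamp still on its rest (value of joint cover above 1.77 rad and velocity of joint cover below 0.1 rad/s and height (world z) of lamp_face below 0.02 m), for 0.2 s.
2. the lamp is lifted off its rest (height (world z) of lamp_face above 0.04 m and contact force between lamp and the fingers above 1 N), for 0.2 s.
At the end, for the whole second after the job is handed in: The cover is back on its stop (joint above 1.77 of 1.85 rad); the lamp is held still in the fingers, touching neither slide, carrier nor chamber nor cover, its face 4 to 20 mm above the slide, level within 0.1 rad, centred within 10 mm and its long side within 0.15 rad of the slide's (value of joint cover above 1.77 rad and z of lamp_face in the frame of slide_top between 0.004 and 0.02 m and horizontal distance between lamp_face and slide_top below 0.01 m and angle between the y axis of lamp_face and the y axis of slide_top, either way round below 0.15 rad and angle between lamp_face's own z axis and vertical below 0.1 rad and contact force between lamp and the fingers above 1 N and contact force between lamp and carrier below 0.1 N and contact force between lamp and chamber below 0.1 N and linear speed of lamp below 0.02 m/s); the arm keeps its last pose, push and grip.
It fails at once if the cover is banged onto its stop (swinging faster than 1 rad/s over the last part of its travel) (value of joint cover above 1.6 rad and velocity of joint cover above 1 rad/s).
It fails at once if the slide or its carrier is touched (contact force between carrier and anything else above 0.5 N).
It fails at once if the tube rack is touched (contact force between rack and anything else above 0.5 N).
It fails at once if a bystander is moved (distance of any of bottle, beaker, calculator from where it was at the start of the episode above 0.015 m).
It also fails if it takes over 64 s, if anything falls off the work surface, if the arm or the gripper's body presses on something with over 40 N, if the wrist force passes 120 N, or if a joint passes its speed limit or range.

## Robot

A 6-joint arm with a two-finger parallel gripper is mounted at the origin on the work surface. World frame = base frame: x ahead of the robot, y to its left, z up, the work surface at z = 0. Lengths are in m, angles in rad, forces in N, time in s.
With the tool pointing down it reaches from about 0.225 to 0.875 m from the base axis. Payload 3.4 kg.
Tool frame: the origin (TCP) lies at the very end of the fingers, on their centre line; the grasp point (between the pads) lies manip.grip_point_offset behind it (manip.grip_point_offset is the distance from the TCP to the grasp point, in m); z points along the fingers, y is the direction in which the jaws open and shut (so a half turn about z gives the same grasp; the last joint's range is limited). The gripper opens to 85 mm and grips with 20 to 120 N. Pads are 22 mm wide; open, the fingers measure 114 mm over their backs; the gripper's body (76 mm by 85 mm) begins 54 mm behind the grasp point. The pads swing forward as they close: fully open they stand 13 mm farther back than shut.
Start: joints at [-1.458, 0.276, 1.505, -0, 1.361, -0.121], TCP at [0.133, -0.559, 0.231] pointing down, gripper open.
Joint ranges: [-2.89, 2.89], [-0.75, 2.08], [0.22, 2.7], [-1.18, 4.32], [0.11, 2.71], [-2.7, 2.7]. Speed limits (rad/s): [2.57, 2.57, 3.14, 3.14, 3.14, 3.14].

## Interface

Orientations are given as a rotation vector (axis times angle).
In Python, from bench import manip gives the robot as it stands.
- The arm moves only by the shell command python3 -m crank 'ROWS' [FORCE]. ROWS is JSON, a list of rows, each a list of 3 entries, a list of its own where there are three numbers: the turn, a rotation vector about the world's x, y, z in degrees, then the shift along the world's x, y, z in m, then the opening, from -1 (shut) to 1 (fully open), so that 0 is half open. A call has 1 to 12 rows; each row is the pose to reach, as a shift and turn from the pose commanded when the call began; what a row does not reach only later rows make up. A row lasts 1/8 s, in which the tool goes at most 62.5 mm and 10.7 degrees, less where a joint would pass 70% of its speed; a pose out of reach is approached as far as the arm can. A call with a gripper value outside its range is refused whole. The fingers move at their own pace and stop on an object; FORCE is the grip in N (left out, the last holds). Time passes only in rows, so rows that repeat a pose let the fingers close. It gives the time, the measured TCP pose, the force and the opening at its end, in the units of the state.
- manip.state(): the state, without advancing time (a new reading comes with each control period).
- manip.read_camera(name): name is "scene" or "top" or "wrist"; returns a dict with "img" (384x512x3 uint8, red, green, blue), "depth" (384x512 float32, m along the optical axis (not along the pixel's ray), 0 where there is no reading), "camera_matrix" (3x3 intrinsics, pixels), "rvec" (rotation vector, rad) and "tvec" (3), from world to camera coordinates, as OpenCV has them. Camera axes: x right, y down, z forward; pixel columns grow to the right and rows downward; lengths in m; the calibration is good to about 2 mm. A picture is of the moment at which its call begins.
- manip.job_done(): hands the job in, once; it reports no verdict.
The state is a dict: "time_s": time; "q": joint angles; "joint_velocities": joint speeds; "tau": joint torques, N m; "ee_pos": TCP position; "tool_rot": TCP orientation; "contact_force": force on the tool from outside, world axes, zero at the start; "torque": the same for the moment, N m; "width": finger opening in m.
Only numpy, scipy, OpenCV 4.12 (cv2) and the standard library are available. Lean on these libraries where they do the work, as an engineer would, in place of code of your own. Each camera call takes 0.05 s, during which the arm holds its last target.

## Working session

There is one attempt and no reset: what is moved stays moved. The work goes in short steps, Python scripts to look and compute and a shell command to move; the robot and the scene stay as the last step left them, time stands still between calls to the robot, and variables do not carry over. Pictures are saved under pics/ and viewed, and the job is handed in when it is done.

```bash
ls; mkdir -p pics; cat > h.py <<'E'
import numpy as np, cv2
from bench import manip
def cam(n,save=None):
    c=manip.read_camera(n)
    if save: cv2.imwrite('pics/'+save+'.png',cv2.cvtColor(c['img'],cv2.COLOR_RGB2BGR))
    return c
def pts(c):
    R,_=cv2.Rodrigues(np.array(c['rvec'],float)); K=np.array(c['camera_matrix']);d=c['depth']
    v,u=np.mgrid[:d.shape[0],:d.shape[1]]
    P=np.stack([(u-K[0,2])/K[0,0]*d,(v-K[1,2])/K[1,1]*d,d],-1)
    W=(P-np.array(c['tvec']).ravel())@R
    W[d==0]=np.nan
    return W
def ray(c,u,v,z):
    R,_=cv2.Rodrigues(np.array(c['rvec'],float)); K=np.array(c['camera_matrix'])
    o=-R.T@np.array(c['tvec']).ravel(); d=R.T@np.linalg.inv(K)@np.array([u,v,1.])
    return o+d*(z-o[2])/d[2]
E
python3 - <<'E'
from h import *
for n in("scene","top","wrist"):
    c=cam(n,n+"0"); np.savez(n+"0.npz",**c)
print(manip.state(),manip.grip_point_offset)
E
```

```text
pics
{'time_s': 0.15, 'q': array([-1.45800487e+00,  2.76423302e-01,  1.50582422e+00,  1.21051043e-05,
        1.36069641e+00, -1.20967006e-01]), 'joint_velocities': array([ 0.00090005, -0.00229834, -0.00192614, -0.00143887, -0.0025832 ,
        0.00168261]), 'tau': array([ 1.61218137e-03, -4.17142224e+01, -2.46032524e+01, -3.32098562e-04,
        7.61769450e-03, -2.06517103e-05]), 'ee_pos': array([ 0.13316405, -0.55897115,  0.23066071]), 'tool_rot': array([-3.11881727e+00, -3.66189981e-01, -2.72585739e-05]), 'contact_force': array([ 0.41819464,  0.0634217 , -0.80004915]), 'torque': array([ 0.00688933, -0.03144162, -0.01024496]), 'width': 0.08536949235423906} 0.0187
```

View pics/scene0.png

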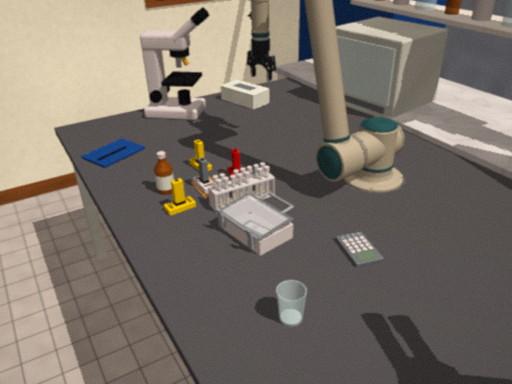

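View pics/top0.png

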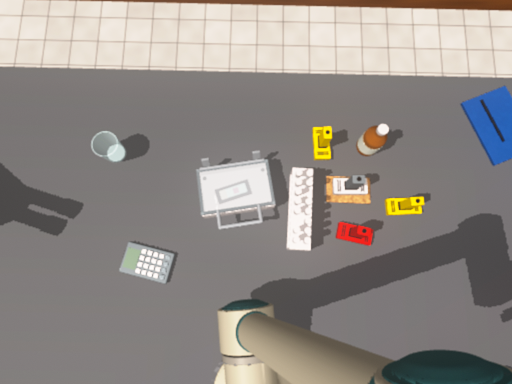

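View pics/wrist0.png

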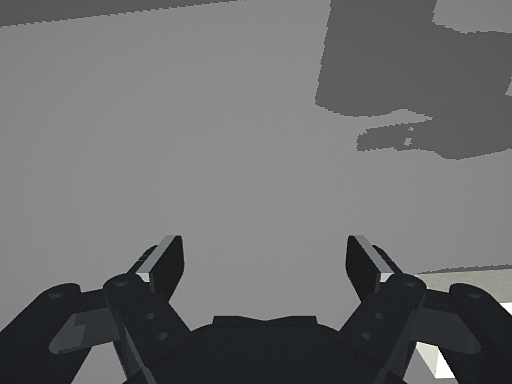

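The top view shows the chamber at about (236,190) with its bar on the robot side near (240,224), the rack at (300,208), and the lamp with white head and grey grip at (350,187) on cork. The red and yellow look-alikes are around it.

```bash
python3 - <<'E'
from h import *
c=dict(np.load('top0.npz')); W=pts(c); im=c['img']
cr=im[110:270,180:440]; cv2.imwrite('pics/crop0.png',cv2.cvtColor(cv2.resize(cr,None,fx=3,fy=3,interpolation=cv2.INTER_CUBIC),cv2.COLOR_RGB2BGR))
for u,v in [(236,190),(240,224),(300,208),(350,187),(340,187),(358,181),(234,191),(100,300)]: print(u,v,W[v,u].round(4),im[v,u])
for r in [(0,0),(511,0),(0,383),(511,383)]: print(ray(c,*r,0).round(3))
R,_=cv2.Rodrigues(c['rvec']);print(-R.T@c['tvec'].ravel(),c['camera_matrix'])
E
```

```text
236 190 [0.5226 0.0586 0.0635] [236 227 231]
240 224 [0.4286 0.0446 0.0798] [214 213 213]
300 208 [ 0.4694 -0.1094  0.1139] [236 228 224]
350 187 [ 0.5397 -0.2555  0.0523] [102  98  95]
340 187 [ 0.544  -0.2333  0.0288] [190 175 170]
358 181 [ 0.5429 -0.2601  0.116 ] [142 142 141]
234 191 [0.519  0.0637 0.0677] [237 227 231]
100 300 [ 0.2208  0.4248 -0.    ] [130 127 125]
[1.133 0.828 0.   ]
[ 1.176 -0.805  0.   ]
[0.006 0.667 0.   ]
[ 0.027 -0.684  0.   ]
[0.33230432 0.00751247 1.05969166] [[372.57157538   0.         257.06777184]
 [  0.         372.57157538 192.90327378]
 [  0.           0.           1.        ]]
```

View pics/crop0.png

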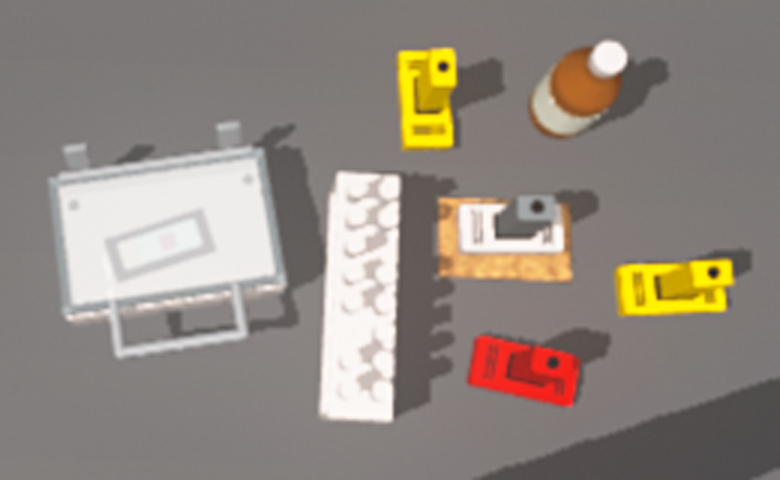

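```bash
python3 - <<'E'
from h import *
c=dict(np.load('top0.npz')); W=pts(c); im=c['img'].astype(int)
def blob(name,m):
    n,l,s,ce=cv2.connectedComponentsWithStats(m.astype(np.uint8))
    for i in range(1,n):
        if s[i,4]>15:
            P=W[l==i]; print(name,s[i].tolist(),P.mean(0).round(4),P.min(0).round(3),P.max(0).round(3))
            (x,y),(w,h),a=cv2.minAreaRect(P[:,:2].astype(np.float32)); print('   rect',round(x,4),round(y,4),round(w,4),round(h,4),round(a,1))
roi=np.zeros(im.shape[:2],bool);roi[110:270,180:440]=1
Z=np.nan_to_num(W[...,2])
blob('grip',roi&(W[...,1]<-.17)&(W[...,1]>-.33)&(abs(Z-.114)<.004))
blob('head',roi&(W[...,1]<-.17)&(abs(Z-.028)<.004))
blob('rackcap',roi&(abs(Z-.112)<.006)&(W[...,1]>-.17))
blob('cover',roi&(W[...,1]>-.06)&(Z>.035))
# bar points
for v in range(215,232,1):
    print(v,[(round(float(W[v,u,2]),3)) for u in range(214,268,3)])
E
```

```text
grip [370, 127, 13, 14, 56] [ 0.6704 -0.3103  0.1137] [ 0.657 -0.33   0.11 ] [ 0.693 -0.297  0.118]
   rect 0.6723 -0.3114 0.0375 0.0219 26.7
grip [352, 175, 14, 8, 101] [ 0.5501 -0.2625  0.1145] [ 0.54  -0.279  0.11 ] [ 0.56  -0.246  0.118]
   rect 0.5498 -0.2628 0.0198 0.0334 0.0
head [358, 141, 11, 13, 19] [ 0.66   -0.2984  0.0273] [ 0.646 -0.316  0.024] [ 0.682 -0.289  0.032]
   rect 0.6603 -0.2982 0.0452 0.0115 37.1
head [334, 178, 34, 16, 326] [ 0.5447 -0.2566  0.0284] [ 0.526 -0.312  0.024] [ 0.571 -0.216  0.032]
   rect 0.5494 -0.2636 0.0444 0.0966 1.0
head [388, 199, 5, 12, 19] [ 0.4974 -0.3754  0.0251] [ 0.481 -0.38   0.024] [ 0.513 -0.369  0.027]
   rect 0.4974 -0.3749 0.0317 0.011 2.0
head [398, 207, 7, 7, 19] [ 0.4836 -0.4031  0.0271] [ 0.474 -0.413  0.024] [ 0.49  -0.396  0.032]
   rect 0.4835 -0.4052 0.0163 0.0163 11.7
head [339, 225, 12, 6, 23] [ 0.4293 -0.2445  0.0254] [ 0.423 -0.259  0.024] [ 0.437 -0.229  0.029]
   rect 0.4312 -0.2434 0.0122 0.0313 9.0
rackcap [296, 169, 7, 7, 37] [ 0.5646 -0.1072  0.1124] [ 0.558 -0.115  0.107] [ 0.573 -0.099  0.116]
   rect 0.564
[... 3485 characters left out ...]
.0, 0.001, 0.001, 0.001, 0.0, -0.001, 0.002, 0.003, 0.001]
227 [0.0, 0.001, 0.081, 0.078, 0.074, 0.073, 0.0, -0.002, -0.0, 0.004, 0.0, -0.0, 0.0, -0.003, 0.002, 0.006, -0.002, 0.0]
228 [0.001, 0.001, 0.078, 0.003, 0.001, 0.002, 0.0, -0.002, -0.0, 0.003, -0.001, 0.004, -0.0, 0.002, 0.002, 0.004, 0.004, -0.0]
229 [0.001, 0.001, 0.001, 0.003, 0.003, 0.001, 0.003, 0.001, 0.001, -0.002, -0.0, 0.001, -0.0, 0.001, -0.002, 0.0, 0.001, -0.001]
230 [0.003, 0.003, 0.001, 0.003, -0.0, -0.002, 0.001, -0.001, 0.001, 0.003, 0.002, 0.003, 0.002, 0.003, 0.003, 0.002, 0.006, 0.003]
231 [0.002, -0.001, -0.0, 0.001, 0.002, 0.001, 0.003, 0.001, 0.0, -0.0, 0.003, 0.001, 0.001, 0.002, 0.004, -0.004, -0.004, 0.002]
```

```bash
python3 - <<'E'
from h import *
c=dict(np.load('top0.npz')); W=pts(c)
roi=np.zeros(W.shape[:2],bool);roi[205:232,212:270]=1
Z=np.nan_to_num(W[...,2])
P=W[roi&(Z>.07)]
def fit(P,it=8):
    for _ in range(it):
        m=P.mean(0);_,_,V=np.linalg.svd(P-m);d=V[0]*np.sign(V[0][1])
        r=np.abs((P-m)[:,:2]@np.array([-d[1],d[0]]));P=P[r<np.maximum(.008,np.percentile(r,90))]
    return m,d,P
# bar: lowest x band (pixels beyond front)
x0=P[:,0]+.15*P[:,1]
B=P[x0<x0.min()+.014]
m,d,B=fit(B); t=(B-m)@d
print('bar',m.round(4),d.round(4),np.degrees(np.arctan2(-d[0],d[1])),t.min(),t.max(),len(B)); print('mid',m+d*(t.min()+t.max())/2)
# cover: rotate to yaw frame
C=W[150:232,195:278].reshape(-1,3);C=C[C[:,2]>.036]
psi=np.arctan2(-d[0],d[1]);ex=np.array([np.cos(psi),np.sin(psi)]);ey=np.array([-ex[1],ex[0]])
s=C[:,:2]@ex;y=C[:,:2]@ey
mb=m[:2]@ex
for a in np.arange(mb-.01,mb+.24,.01):
    k=(s>=a)&(s<a+.01)
    if k.any(): print(round(a-mb,3),k.sum(),y[k].min().round(3),y[k].max().round(3),np.percentile(C[k,2],[5,50,95]).round(3))
print(mb,m[:2]@ey,ex)
E
```

```text
bar [0.4306 0.0443 0.0773] [-1.682e-01  9.857e-01  3.000e-04] 9.68573179555355 -0.059117171394408335 0.058526636560105365 173
mid [0.43068823 0.04402268 0.0773476 ]
-0.01 88 -0.087 0.028 [0.074 0.077 0.081]
0.0 94 -0.088 0.03 [0.074 0.078 0.081]
0.01 27 -0.089 0.029 [0.073 0.076 0.079]
0.02 25 -0.089 0.03 [0.072 0.075 0.078]
0.03 124 -0.127 0.07 [0.038 0.053 0.075]
0.04 324 -0.13 0.07 [0.051 0.071 0.075]
0.05 269 -0.129 0.07 [0.068 0.07  0.073]
0.06 263 -0.128 0.069 [0.066 0.069 0.072]
0.07 268 -0.129 0.07 [0.065 0.068 0.071]
0.08 261 -0.128 0.069 [0.064 0.067 0.07 ]
0.09 262 -0.129 0.07 [0.063 0.066 0.069]
0.1 253 -0.129 0.07 [0.062 0.065 0.068]
0.11 257 -0.129 0.069 [0.061 0.064 0.067]
0.12 258 -0.129 0.07 [0.06  0.063 0.066]
0.13 247 -0.128 0.07 [0.059 0.062 0.065]
0.14 256 -0.129 0.07 [0.058 0.061 0.064]
0.15 243 -0.129 0.07 [0.057 0.06  0.063]
0.16 260 -0.129 0.069 [0.057 0.06  0.063]
0.17 120 -0.117 0.059 [0.054 0.06  0.067]
0.18 72 -0.107 0.051 [0.069 0.081 0.086]
0.19 4 -0.108 0.048 [0.081 0.083 0.084]
0.43195548977883835 -0.028770251717450727 [0.9857454  0.16824391]
```

```bash
python3 -m crank '[[[0,0,20],[0.06,0.12,0],-0.3],[[0,0,86.3],[0.2975,0.603,0],-0.3],[[0,0,86.3],[0.2975,0.603,0],-0.3],[[0,0,86.3],[0.2975,0.603,0],-0.3],[[0,0,86.3],[0.2975,0.603,0],-0.3],[[0,0,86.3],[0.2975,0.603,0],-0.3],[[0,0,86.3],[0.2975,0.603,0],-0.3],[[0,0,86.3],[0.2975,0.603,0],-0.3],[[0,0,86.3],[0.2975,0.603,0],-0.3],[[0,0,86.3],[0.2975,0.603,0],-0.3],[[0,0,86.3],[0.2975,0.603,-0.04],-0.3],[[0,0,86.3],[0.2975,0.603,-0.08],-0.3]]' 30
python3 - <<'E'
from h import *
from scipy.spatial.transform import Rotation as R
s=manip.state(); M=R.from_rotvec(s['tool_rot']).as_matrix()
print(s['time_s'],s['ee_pos'],s['width'],M.round(3).tolist(),np.degrees(np.arctan2(M[1,1],M[0,1])),s['q'].round(2))
cam('wrist','wrist1');
E
```

```text
time_s: 1.65
ee_pos: [0.4324, 0.0466, 0.1506]
tool_rot: [2.018, 2.405, 0.004]
contact_force: [0.4, 0.4, 0.3]
width: 0.0296
1.65 [0.43239105 0.04661331 0.1506356 ] 0.029567629369645815 [[-0.174, 0.985, 0.003], [0.985, 0.174, 0.001], [0.0, 0.003, -1.0]] 9.998368859414573 [-0.05  0.13  1.92  0.    1.09 -0.23]
```

View pics/wrist1.png

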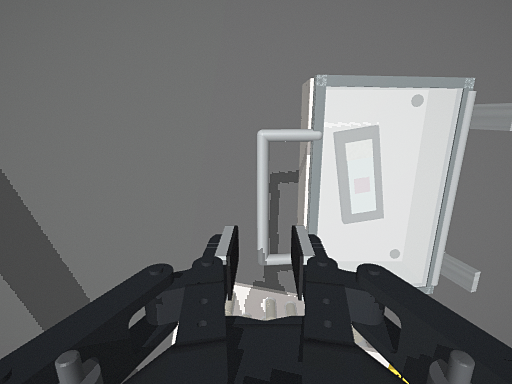

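```bash
python3 - <<'E'
from h import *
c=cam('wrist');
for p in [(264,135),(264,200),(264,258),(470,90),(432,285)]: print(p,ray(c,*p,.073).round(4),pts(c)[p[1],p[0]].round(4))
print(manip.state()['ee_pos'])
E
```

```text
(264, 135) [0.4174 0.0993 0.073 ] [ 4.175e-01  9.410e-02 -2.000e-04]
(264, 200) [0.4264 0.0476 0.073 ] [0.4265 0.0475 0.0727]
(264, 258) [ 0.4356 -0.0047  0.073 ] [ 0.4357 -0.0052  0.0722]
(470, 90) [0.5605 0.1575 0.073 ] [0.5702 0.1604 0.0585]
(432, 285) [ 0.5883 -0.0044  0.073 ] [ 0.6001 -0.0126  0.0581]
[0.42701475 0.04474133 0.14768519]
```

```bash
python3 -m crank '[[[0,0,0],[-0.002,0,-0.04],-0.3],[[0,0,0],[-0.002,0,-0.07],-0.3],[[0,0,0],[-0.002,0,-0.094],-0.3],[[0,0,0],[-0.002,0,-0.094],-0.3],[[0,0,0],[-0.002,0,-0.094],-1],[[0,0,0],[-0.002,0,-0.094],-1],[[0,0,0],[-0.002,0,-0.094],-1],[[0,0,0],[-0.002,0,-0.094],-1]]' 30
python3 - <<'E'
from h import *
s=manip.state()
print(s['ee_pos'],s['width'],s['contact_force'])
cam('wrist','wrist2');
E
```

```text
time_s: 2.75
ee_pos: [0.4313, 0.0434, 0.0584]
tool_rot: [2.023, 2.398, 0.005]
contact_force: [5.7, -0.7, 1.1]
width: 0.0091
[0.43133023 0.04336547 0.05840735] 0.009082996947473082 [ 5.708642   -0.71280854  1.09434675]
```

View pics/wrist2.png

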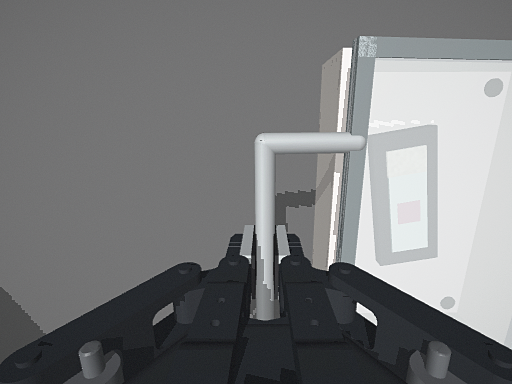

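```bash
python3 - <<'E'
import numpy as np
a0=.11
for a in [.16,.24,.34,.44,.54,.64,.74,.84,.94,1.04,1.14,1.24,1.32,1.39,1.45,1.5,1.55,1.6,1.64,1.68,1.72,1.76,1.8,1.83,1.85,1.87]:
    ds=.17*(np.cos(a0)-np.cos(a));print(a,[round(ds*.9857,3),round(ds*.168,3),round(.17*(np.sin(a)-np.sin(a0)),3)])
E
```

```text
0.16 [np.float64(0.001), np.float64(0.0), np.float64(0.008)]
0.24 [np.float64(0.004), np.float64(0.001), np.float64(0.022)]
0.34 [np.float64(0.009), np.float64(0.001), np.float64(0.038)]
0.44 [np.float64(0.015), np.float64(0.003), np.float64(0.054)]
0.54 [np.float64(0.023), np.float64(0.004), np.float64(0.069)]
0.64 [np.float64(0.032), np.float64(0.005), np.float64(0.083)]
0.74 [np.float64(0.043), np.float64(0.007), np.float64(0.096)]
0.84 [np.float64(0.055), np.float64(0.009), np.float64(0.108)]
0.94 [np.float64(0.068), np.float64(0.012), np.float64(0.119)]
1.04 [np.float64(0.082), np.float64(0.014), np.float64(0.128)]
1.14 [np.float64(0.097), np.float64(0.016), np.float64(0.136)]
1.24 [np.float64(0.112), np.float64(0.019), np.float64(0.142)]
1.32 [np.float64(0.125), np.float64(0.021), np.float64(0.146)]
1.39 [np.float64(0.136), np.float64(0.023), np.float64(0.149)]
1.45 [np.float64(0.146), np.float64(0.025), np.float64(0.15)]
1.5 [np.float64(0.155), np.float64(0.026), np.float64(0.151)]
1.55 [np.float64(0.163), np.float64(0.028), np.float64(0.151)]
1.6 [np.float64(0.171), np.float64(0.029), np.float64(0.151)]
1.64 [np.float64(0.178), np.float64(0.03), np.float64(0.151)]
1.68 [np.float64(0.185), np.float64(0.032), np.float64(0.15)]
1.72 [np.float64(0.191), np.float64(0.033), np.float64(0.149)]
1.76 [np.float64(0.198), np.float64(0.034), np.float64(0.148)]
1.8 [np.float64(0.205), np.float64(0.035), np.float64(0.147)]
1.83 [np.float64(0.21), np.float64(0.036), np.float64(0.146)]
1.85 [np.float64(0.213), np.float64(0.036), np.float64(0.145)]
1.87 [np.float64(0.216), np.float64(0.037), np.float64(0.144)]
```

```bash
python3 -m crank '[[[0,0,0],[0.001,0,0.008],-1],[[0,0,0],[0.004,0.001,0.022],-1],[[0,0,0],[0.009,0.001,0.038],-1],[[0,0,0],[0.015,0.003,0.054],-1],[[0,0,0],[0.023,0.004,0.069],-1],[[0,0,0],[0.032,0.005,0.083],-1],[[0,0,0],[0.043,0.007,0.096],-1],[[0,0,0],[0.055,0.009,0.108],-1],[[0,0,0],[0.062,0.01,0.114],-1],[[0,0,0],[0.068,0.012,0.119],-1],[[0,0,0],[0.068,0.012,0.119],-1],[[0,0,0],[0.068,0.012,0.119],-1]]'
python3 - <<'E'
from h import *
s=manip.state()
print(s['time_s'],s['ee_pos'],s['width'],s['contact_force'])
cam('wrist','wrist3');cam('scene','scene3')
E
```

```text
time_s: 4.3
ee_pos: [0.4922, 0.054, 0.1763]
tool_rot: [-2.021, -2.399, 0.014]
contact_force: [-6.2, -4.7, 7.9]
width: 0.0086
4.3 [0.4922091  0.05399423 0.17631526] 0.00856185973743013 [-6.20966094 -4.74041546  7.86553849]
```

View pics/wrist3.png

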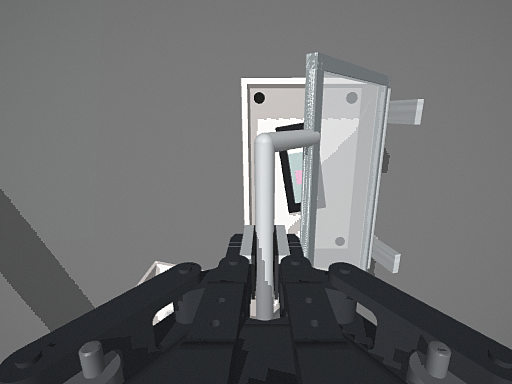

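View pics/scene3.png

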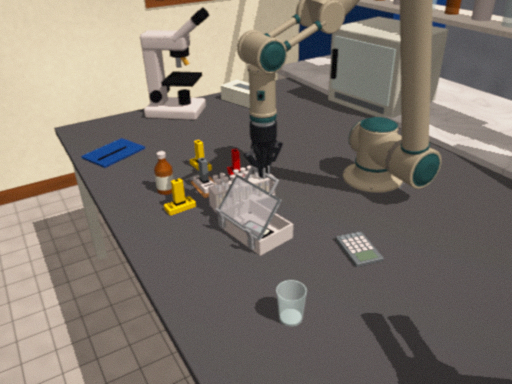

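The cover is following and the bar is still held, at column 264 of the wrist view. I continue the arc.

```bash
python3 -m crank '[[[0,0,0],[0.007,0.001,0.005],-1],[[0,0,0],[0.014,0.002,0.009],-1],[[0,0,0],[0.029,0.004,0.017],-1],[[0,0,0],[0.044,0.007,0.023],-1],[[0,0,0],[0.057,0.009,0.027],-1],[[0,0,0],[0.068,0.011,0.03],-1],[[0,0,0],[0.078,0.013,0.031],-1],[[0,0,0],[0.087,0.014,0.032],-1],[[0,0,0],[0.095,0.016,0.032],-1],[[0,0,0],[0.099,0.017,0.032],-1],[[0,0,0],[0.103,0.017,0.032],-1],[[0,0,0],[0.107,0.018,0.032],-1]]'
python3 -m crank '[[[0,0,0],[0.004,0.001,0],-1],[[0,0,0],[0.008,0.001,-0.001],-1],[[0,0,0],[0.012,0.002,-0.001],-1],[[0,0,0],[0.016,0.003,-0.002],-1],[[0,0,0],[0.020,0.003,-0.003],-1],[[0,0,0],[0.024,0.004,-0.004],-1],[[0,0,0],[0.028,0.005,-0.005],-1],[[0,0,0],[0.032,0.005,-0.005],-1],[[0,0,0],[0.036,0.006,-0.006],-1],[[0,0,0],[0.040,0.007,-0.007],-1],[[0,0,0],[0.043,0.007,-0.007],-1],[[0,0,0],[0.043,0.007,-0.007],-1]]'
python3 - <<'E'
from h import *
s=manip.state()
print(s['time_s'],s['ee_pos'],s['width'],s['contact_force'])
cam('wrist','wrist4');cam('scene','scene4')
E
```

```text
time_s: 5.9
ee_pos: [0.6035, 0.0731, 0.2113]
tool_rot: [2.024, 2.4, 0.0]
contact_force: [-0.8, -2.6, 11.8]
width: 0.0084
time_s: 7.4
ee_pos: [0.6442, 0.0801, 0.2037]
tool_rot: [-2.024, -2.4, 0.005]
contact_force: [-4.9, -2.0, 11.1]
width: 0.0085
7.4 [0.64418674 0.08014603 0.20365484] 0.008519219546273157 [-4.91833487 -2.02059638 11.11665581]
```

View pics/wrist4.png

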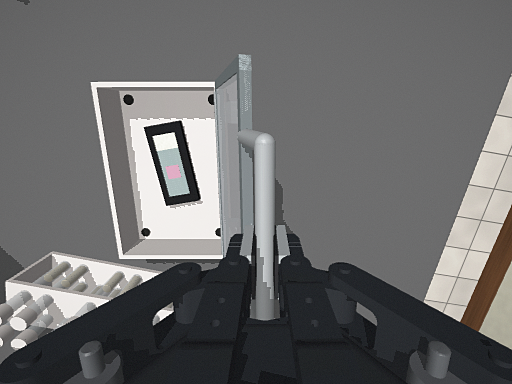

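View pics/scene4.png

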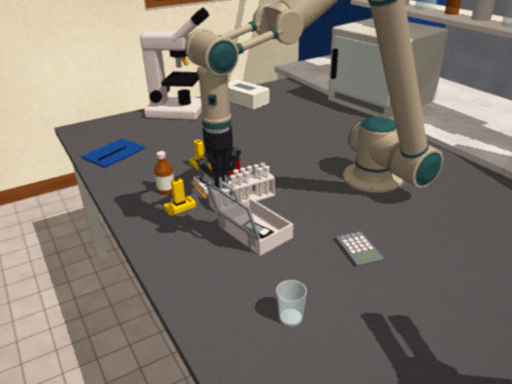

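```bash
python3 -m crank '[[[0,0,0],[0.003,0.0005,-0.001],-1],[[0,0,0],[0.006,0.001,-0.002],-1],[[0,0,0],[0.009,0.0015,-0.003],-1],[[0,0,0],[0.009,0.0015,-0.003],-1],[[0,0,0],[0.009,0.0015,-0.003],-1]]'
python3 - <<'E'
from h import *
c=cam('top','top5'); W=pts(c)
# slide/carrier preview
print(manip.state()['contact_force'])
E
```

```text
time_s: 8.12
ee_pos: [0.6444, 0.0802, 0.2034]
tool_rot: [-2.017, -2.392, 0.025]
contact_force: [-25.3, -5.4, 31.2]
width: 0.0088
[-25.40905755  -5.25543019  30.39482847]
```

View pics/top5.png

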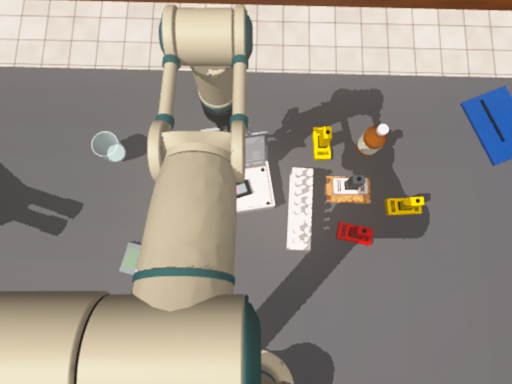

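Pushing further raised the force without any motion, so the cover is on its stop. I'll relax, release, and rise.

```bash
python3 -m crank '[[[0,0,0],[-0.007,-0.001,0.003],-1],[[0,0,0],[-0.007,-0.001,0.003],-1],[[0,0,0],[-0.007,-0.001,0.003],-0.7],[[0,0,0],[-0.007,-0.001,0.003],-0.3],[[0,0,0],[-0.007,-0.001,0.003],-0.3],[[0,0,0],[-0.007,-0.001,0.025],-0.3],[[0,0,0],[-0.007,-0.001,0.06],-0.3],[[0,0,0],[-0.007,-0.001,0.1],-0.3],[[0,0,0],[-0.06,-0.01,0.1],-0.3],[[0,0,0],[-0.11,-0.01,0.1],-0.3],[[0,0,0],[-0.11,-0.01,0.1],-0.3],[[0,0,0],[-0.11,-0.01,0.1],-0.3]]'
python3 - <<'E'
from h import *
c=cam('wrist','wrist6'); np.savez('wrist6.npz',**c); cam('scene','scene6')
print(manip.state()['contact_force'],manip.state()['ee_pos'])
E
```

```text
time_s: 9.68
ee_pos: [0.5466, 0.0722, 0.2985]
tool_rot: [2.025, 2.4, 0.002]
contact_force: [0.2, -0.1, 0.7]
width: 0.0297
[-0.43342549 -0.31801723 -0.08401803] [0.54717055 0.07214234 0.29810409]
```

View pics/wrist6.png

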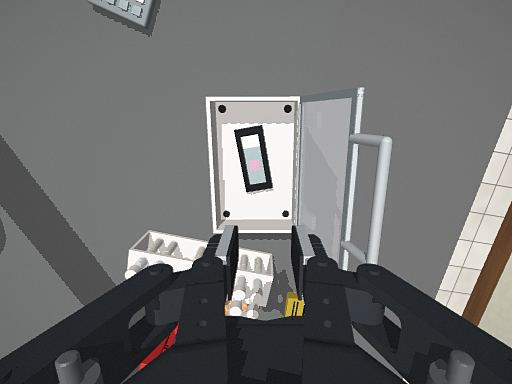

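View pics/scene6.png

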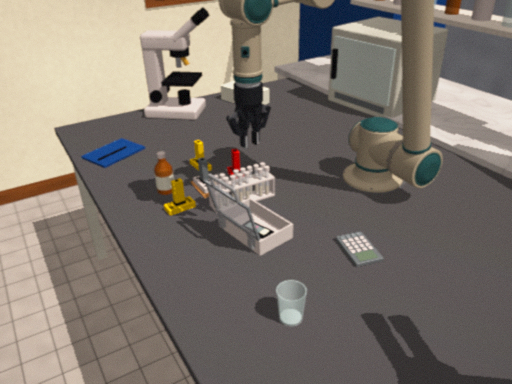

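```bash
python3 - <<'E'
from h import *
c=dict(np.load('wrist6.npz')); W=pts(c); g=c['img'].astype(int)
m=np.zeros(g.shape[:2],np.uint8); m[122:198,228:278]=(g[122:198,228:278].max(-1)<70)
cs,_=cv2.findContours(m,cv2.RETR_EXTERNAL,cv2.CHAIN_APPROX_NONE)
k=max(cs,key=cv2.contourArea)[:,0]; print(cv2.boundingRect(k),cv2.contourArea(k))
X=np.array([ray(c,u,v,.015) for u,v in k])
r=cv2.minAreaRect(X[:,:2].astype(np.float32)); print(r); b=cv2.boxPoints(r);print(b)
hull=cv2.fillPoly(np.zeros_like(m),[k],1); s=(hull>0)&(m==0)
s=cv2.morphologyEx(s.astype(np.uint8),cv2.MORPH_OPEN,np.ones((3,3)))
k2=max(cv2.findContours(s,0,cv2.CHAIN_APPROX_NONE)[0],key=cv2.contourArea)[:,0]
r2=cv2.minAreaRect(np.array([ray(c,u,v,.017)[:2] for u,v in k2]).astype(np.float32)); print('slide',r2)
Q=W[s>0]; print('slide depth z',np.nanmedian(Q[:,2]),np.nanmedian(Q,0))
for p in [(385,145),(380,200),(374,258)]: print('bar',W[p[1],p[0]].round(4))
E
```

```text
(234, 125, 38, 67) 1619.5
((0.5306300520896912, 0.07128573954105377), (0.042420897632837296, 0.09879050403833389), 19.660675048828125)
[[0.49403718 0.1106651 ]
 [0.5272751  0.01763391]
 [0.56722295 0.03190638]
 [0.533985   0.12493756]]
slide ((0.5306125283241272, 0.0709887146949768), (0.02765769697725773, 0.07670828700065613), 19.86766242980957)
slide depth z 0.016318508567515818 [0.53015174 0.07247214 0.01631851]
bar [0.6327 0.1343 0.224 ]
bar [0.6424 0.0896 0.2225]
bar [0.6526 0.0363 0.2222]
```

Carrier and slide agree: centre (0.531, 0.071), yaw 19.7°, and the sizes match those given. Next I move above the lamp and verify.

```bash
python3 -m crank '[[[0,0,-8.7],[0.002,-0.05,0],-0.3],[[0,0,-8.7],[0.002,-0.1,0],0.4],[[0,0,-8.7],[0.002,-0.15,0],0.4],[[0,0,-8.7],[0.002,-0.2,0],0.4],[[0,0,-8.7],[0.002,-0.25,0],0.4],[[0,0,-8.7],[0.002,-0.3,0],0.4],[[0,0,-8.7],[0.002,-0.335,0],0.4],[[0,0,-8.7],[0.002,-0.335,-0.04],0.4],[[0,0,-8.7],[0.002,-0.335,-0.06],0.4],[[0,0,-8.7],[0.002,-0.335,-0.06],0.4],[[0,0,-8.7],[0.002,-0.335,-0.06],0.4]]'
python3 - <<'E'
from h import *
c=cam('wrist','wrist7'); np.savez('wrist7.npz',**c); t=cam('top','top7'); np.savez('top7.npz',**t)
print(manip.state()['ee_pos'],manip.state()['width'],manip.state()['tool_rot'])
E
```

```text
time_s: 11.15
ee_pos: [0.5488, -0.2635, 0.2389]
tool_rot: [2.201, 2.24, 0.001]
contact_force: [-0.3, 0.2, 0.7]
width: 0.0598
[ 0.54874124 -0.26334333  0.23957388] 0.05993884636465463 [2.19993520e+00 2.23912793e+00 9.00466344e-04]
```

View pics/wrist7.png

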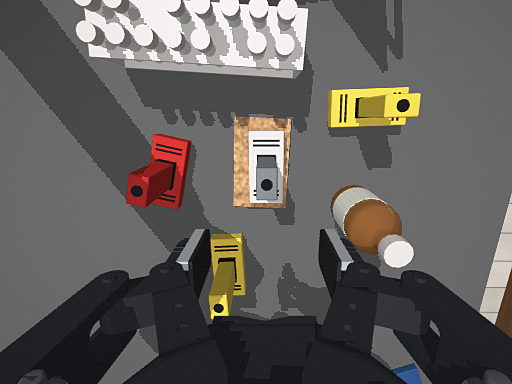

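View pics/top7.png

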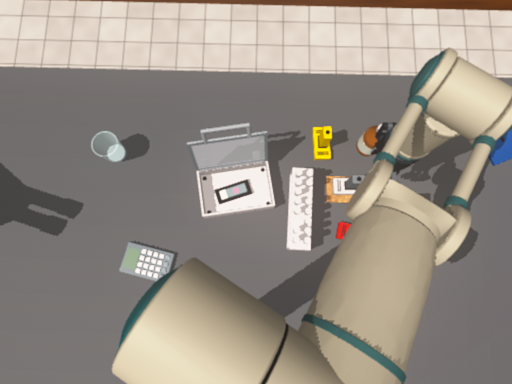

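The wrist view shows the lamp centred on the jaw midline, with the grip top at (267,180). The top view shows the cover lying back and the slide clear at (233,191).

```bash
python3 - <<'E'
from h import *
c=dict(np.load('wrist7.npz')); W=pts(c); Z=np.nan_to_num(W[...,2])
def rect(m,lab):
    n,l,s,_=cv2.connectedComponentsWithStats(m.astype(np.uint8)); i=1+np.argmax(s[1:,4]); P=W[l==i]
    print(lab,s[i],cv2.minAreaRect(P[:,:2].astype(np.float32)),np.median(P[:,2]))
roi=np.zeros(Z.shape,bool);roi[115:215,230:295]=1
rect(roi&(abs(Z-.114)<.005),'grip');rect(roi&(abs(Z-.028)<.005),'head')
g=c['img'].astype(int);w=roi&(g.min(-1)>165)
rect(w,'whitehead')
t=dict(np.load('top7.npz'));g=t['img'].astype(int)
m=np.zeros(Z.shape,np.uint8);m[178:206,212:256]=g[178:206,212:256].max(-1)<70
k=max(cv2.findContours(m,0,1)[0],key=cv2.contourArea)[:,0]
print('carrier top',cv2.minAreaRect(np.array([ray(t,u,v,.015)[:2] for u,v in k]).astype(np.float32)))
E
```

```text
grip [256 167  22  33 716] ((0.551607072353363, -0.2610589861869812), (0.0216174628585577, 0.03332391753792763), 1.2441906929016113) 0.11337577484749256
head [ 248  131   36   72 1557] ((0.5515484809875488, -0.26159828901290894), (0.0459294356405735, 0.09487266838550568), 1.1854455471038818) 0.027344351319699055
whitehead [ 248  131   36   72 1330] ((0.5513557195663452, -0.2615879476070404), (0.04519933462142944, 0.09479604661464691), 1.131084680557251) nan
carrier top ((0.5088859796524048, 0.08533361554145813), (0.07280939072370529, 0.03248553350567818), 78.73285675048828)
```

```bash
python3 -m crank '[[[0,0,0],[0.001,0.001,-0.05],0.4],[[0,0,0],[0.001,0.001,-0.1],0.4],[[0,0,0],[0.001,0.001,-0.14],0.4],[[0,0,0],[0.001,0.001,-0.16],0.4],[[0,0,0],[0.001,0.001,-0.173],0.4],[[0,0,0],[0.001,0.001,-0.173],0.4],[[0,0,0],[0.001,0.001,-0.173],0],[[0,0,0],[0.001,0.001,-0.173],-1],[[0,0,0],[0.001,0.001,-0.173],-1],[[0,0,0],[0.001,0.001,-0.173],-1],[[0,0,0],[0.001,0.001,-0.173],-1],[[0,0,0],[0.001,0.001,-0.173],-1]]' 50
python3 - <<'E'
from h import *
t=dict(np.load('top7.npz'));g=t['img'].astype(int)
for th in (50,70,90):
    m=np.zeros(g.shape[:2],np.uint8);m[178:206,210:258]=g[178:206,210:258].max(-1)<th
    for k in cv2.findContours(m,0,1)[0]:
        if cv2.contourArea(k)>30: print(th,cv2.boundingRect(k),cv2.minAreaRect(np.array([ray(t,u,v,.015)[:2] for u,v in k[:,0]]).astype(np.float32)))
E
```

```text
time_s: 12.75
ee_pos: [0.5496, -0.2623, 0.0665]
tool_rot: [2.2, 2.239, 0.001]
contact_force: [0.8, 0.8, 6.2]
width: 0.0213
90 (215, 180, 36, 23) ((0.5278518199920654, 0.0697084590792656), (0.03971097245812416, 0.09483250975608826), 19.350271224975586)
```

```bash
python3 -m crank '[[[0,0,0],[0,0,0.01],-1],[[0,0,0],[0,0,0.03],-1],[[0,0,0],[0,0,0.06],-1],[[0,0,0],[0,0,0.09],-1],[[0,0,0],[0,0,0.12],-1],[[0,0,0],[0,0,0.15],-1],[[0,0,0],[0,0,0.17],-1],[[0,0,0],[0,0,0.17],-1],[[0,0,0],[0,0,0.17],-1]]'
python3 - <<'E'
from h import *
c=cam('wrist','wrist8'); s=cam('scene','scene8')
print(manip.state()['ee_pos'],manip.state()['width'],manip.state()['tool_rot'],manip.state()['contact_force'])
E
```

```text
time_s: 13.88
ee_pos: [0.5478, -0.2614, 0.2339]
tool_rot: [-2.2, -2.239, 0.001]
contact_force: [-0.4, 0.1, -3.8]
width: 0.0213
[ 0.54784094 -0.26137691  0.23361864] 0.021427105327111215 [-2.19977666e+00 -2.23831322e+00  1.08794893e-03] [-0.54728075 -0.13884715 -2.83486542]
```

View pics/wrist8.png

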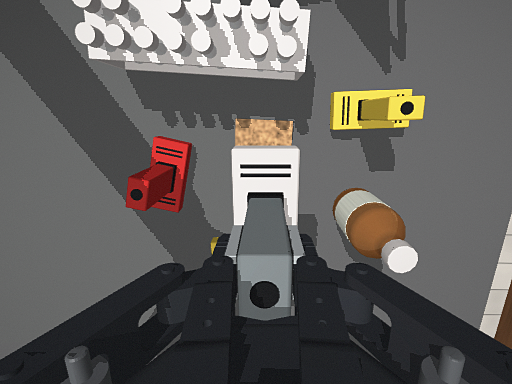

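View pics/scene8.png

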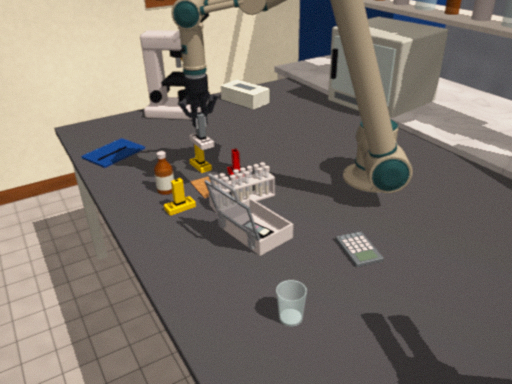

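```bash
python3 -m crank '[[[0,0,2],[-0.002,0.02,0],-1],[[0,0,6],[-0.005,0.06,0],-1],[[0,0,10],[-0.008,0.105,0],-1],[[0,0,14],[-0.012,0.15,0],-1],[[0,0,16],[-0.015,0.195,0],-1],[[0,0,18.5],[-0.018,0.24,0],-1],[[0,0,18.5],[-0.02,0.28,0],-1],[[0,0,18.5],[-0.021,0.31,0],-1],[[0,0,18.5],[-0.021,0.328,0],-1],[[0,0,18.5],[-0.021,0.333,0],-1],[[0,0,18.5],[-0.021,0.333,0],-1],[[0,0,18.5],[-0.021,0.333,0],-1]]'
python3 - <<'E'
from h import *
c=cam('wrist','wrist9');np.savez('wrist9.npz',**c); s=cam('scene','scene9');np.savez('scene9.npz',**s)
print(manip.state()['ee_pos'],manip.state()['width'],manip.state()['tool_rot'],manip.state()['contact_force'])
E
```

```text
time_s: 15.48
ee_pos: [0.5278, 0.0701, 0.2352]
tool_rot: [1.814, 2.564, -0.001]
contact_force: [0.5, 0.4, -3.1]
width: 0.0211
[0.52781684 0.07019185 0.23525428] 0.02178168202306538 [ 1.81478941e+00  2.56422277e+00 -4.50797434e-04] [ 0.23615819 -1.2681799  -3.19040977]
```

View pics/wrist9.png

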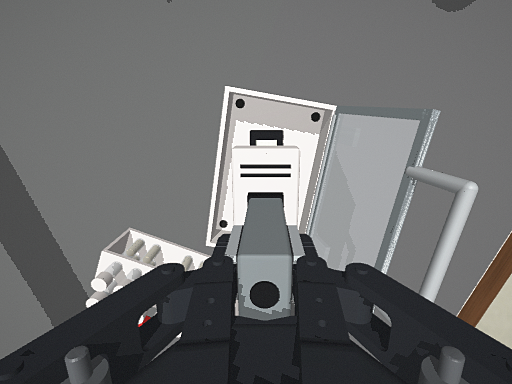

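View pics/scene9.png

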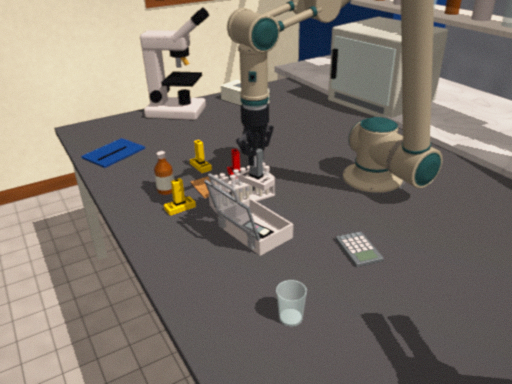

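The carrier end at (266,135) is centred and parallel behind the lamp head. I'll check the tilt and height of the held lamp.

```bash
python3 - <<'E'
from h import *
c=dict(np.load('wrist9.npz')); W=pts(c); g=c['img'].astype(int)
m=np.zeros(g.shape[:2],bool); m[148:192,236:296]=1
P=W[m]; P=P[(P[:,2]>.17)&(P[:,2]<.23)]
P=P[abs(P[:,2]-np.median(P[:,2]))<.006]
A=np.c_[P[:,:2]-P[:,:2].mean(0),np.ones(len(P))]; k=np.linalg.lstsq(A,P[:,2],rcond=None)[0]; print('head plane',k.round(4),P.mean(0).round(4),len(P))
n,l,s,_=cv2.connectedComponentsWithStats((m&(abs(W[...,2]-k[2])<.008)).astype(np.uint8)); 
print(cv2.minAreaRect(P[:,:2].astype(np.float32)))
E
```

```text
head plane [ 0.0089 -0.0046  0.1963] [0.5179 0.1026 0.1963] 2634
((0.5180016160011292, 0.10219641029834747), (0.04046512767672539, 0.029832296073436737), 19.59157943725586)
```

```bash
python3 -m crank '[[[0,0,0],[0,0,-0.02],-1],[[0,0,0],[0,0,-0.045],-1],[[0,0,0],[0,0,-0.07],-1],[[0,0,0],[0,0,-0.09],-1],[[0,0,0],[0,0,-0.105],-1],[[0,0,0],[0,0,-0.115],-1],[[0,0,0],[0,0,-0.12],-1],[[0,0,0],[0,0,-0.12],-1],[[0,0,0],[0,0,-0.12],-1]]'
python3 - <<'E'
from h import *
c=cam('wrist','wrist10');W=pts(c);s=manip.state();print(s['ee_pos'],s['contact_force'])
g=c['img'].astype(int)
cv2.imwrite('pics/w10c.png',cv2.resize(c['img'][90:240,180:350,::-1],None,fx=4,fy=4))
P=W[148:192,236:296].reshape(-1,3);z=np.nanmedian(P[:,2]);print('headtop',z)
P=P[abs(P[:,2]-z)<.005];ya=np.radians(19.6);ex=np.array([np.cos(ya),np.sin(ya)]);ey=np.array([-ex[1],ex[0]])
o=s['ee_pos'][:2];q=W[100:200,200:330].reshape(-1,3);q=q[abs(q[:,2]-z)<.005]
a=(q[:,:2]-o)@ex;b=(q[:,:2]-o)@ey;k=abs(b)<.06;print('lamp ex',np.percentile(a,[1,99]),'ey max',np.percentile(b,99))
m=np.zeros(g.shape[:2],np.uint8);m[105:160,235:300]=g[105:160,235:300].max(-1)<60
v,u=np.nonzero(m);X=np.array([ray(c,i,j,.015)[:2] for i,j in zip(u,v)]);print('carrier ex',np.percentile((X-o)@ex,[1,50,99]),'ey',np.percentile((X-o)@ey,[1,99]))
E
```

```text
time_s: 16.7
ee_pos: [0.5282, 0.0712, 0.1159]
tool_rot: [1.812, 2.565, 0.001]
contact_force: [0.5, 0.0, -3.5]
width: 0.0213
[0.528206   0.07115452 0.11596197] [-0.44899568 -0.82079445 -3.5203378 ]
headtop 0.07700061216808345
lamp ex [-0.02088364  0.02381849] ey max 0.048431631017801825
carrier ex [-0.0186594   0.00236208  0.0225581 ] ey [0.04444251 0.04879188]
```

View pics/w10c.png

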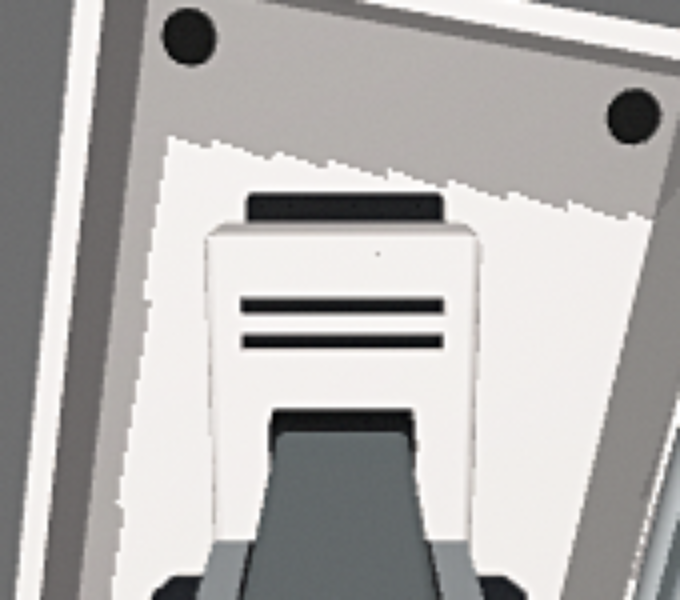

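Alignment is within about 2 mm in both directions, and the face is at about 55 mm. The last descent is 27 mm.

```bash
python3 -m crank '[[[0,0,0],[0,-0.001,-0.006],-1],[[0,0,0],[0,-0.001,-0.012],-1],[[0,0,0],[0,-0.001,-0.017],-1],[[0,0,0],[0,-0.001,-0.022],-1],[[0,0,0],[0,-0.001,-0.025],-1],[[0,0,0],[0,-0.001,-0.027],-1],[[0,0,0],[0,-0.001,-0.027],-1],[[0,0,0],[0,-0.001,-0.027],-1],[[0,0,0],[0,-0.001,-0.027],-1],[[0,0,0],[0,-0.001,-0.027],-1]]'
python3 - <<'E'
from h import *
c=cam('wrist','wrist11');W=pts(c);s=manip.state();print(s['ee_pos'],s['contact_force'],s['tool_rot'])
P=W[148:192,236:296].reshape(-1,3);z=np.nanmedian(P[:,2]);print('headtop',z)
P=P[abs(P[:,2]-z)<.006];A=np.c_[P[:,:2]-P[:,:2].mean(0),np.ones(len(P))];print(np.linalg.lstsq(A,P[:,2],rcond=None)[0])
t=cam('top','top11');cam('scene','scene11')
cv2.imwrite('pics/w11c.png',cv2.resize(c['img'][90:240,180:350,::-1],None,fx=4,fy=4))
q=W[40:260,300:500].reshape(-1,3);q=q[q[:,2]>.2];print('cover bar',np.median(q,0),q[:,2].max())
E
```

```text
time_s: 18.0
ee_pos: [0.5278, 0.0701, 0.0885]
tool_rot: [1.813, 2.565, 0.0]
contact_force: [0.3, -1.4, -3.2]
width: 0.0217
[0.52776203 0.07010801 0.08840612] [-0.38223586 -0.74505244 -4.32461547] [1.81314913e+00 2.56531130e+00 2.82594732e-04]
headtop 0.04953872704218665
[ 0.01003101 -0.0037253   0.0495242 ]
  return _methods._mean(a, axis=axis, dtype=dtype,
  ret = um.true_divide(
Traceback (most recent call last):
ValueError: zero-size array to reduction operation maximum which has no identity
```

View pics/w11c.png

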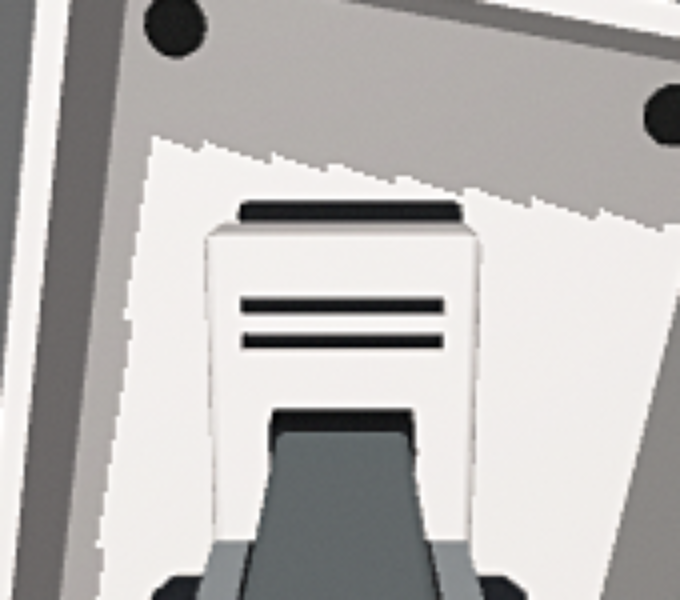

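View pics/scene11.png

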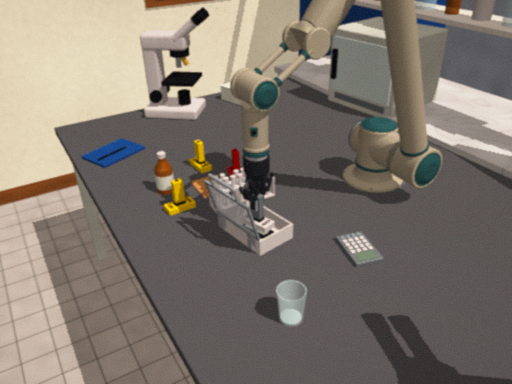

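```bash
python3 -m crank '[[[0,0,0],[0,0,0],-1],[[0,0,0],[0,0,0],-1],[[0,0,0],[0,0,0],-1],[[0,0,0],[0,0,0],-1]]'
python3 - <<'E'
from h import *
s=manip.state();print(s['ee_pos'],np.abs(s['joint_velocities']).max(),s['width'])
print(manip.job_done())
E
```

```text
time_s: 18.65
ee_pos: [0.5277, 0.0701, 0.0883]
tool_rot: [1.813, 2.566, 0.0]
contact_force: [0.1, -0.7, -3.1]
width: 0.0211
[0.52770366 0.07012943 0.0883084 ] 0.002378235588424053 0.0210837313616285
the job is handed in; nothing more can be done
None
```

I opened the cover and laid it back on its stop, then held the lamp level over the slide. The job was handed in at about 18.7 s without a reported verdict.

- **Cover:** I swung it back by its bar, slowing towards the end. A further push then raised the force without any motion, so it was on its stop. It stayed there after release, and the last scene picture still shows it leaning back.
- **Lamp:** I gripped it at 50 N and lifted it 17 cm. I then carried it over the rack and lowered it into the chamber.
- **Final checks:**
  - The lit face is about 10.7 mm above the slide and level within about 0.01 rad.
  - It is centred within about 2 mm. Its long side was lined up with the slide by a measured turn of about 19.6°.
  - The joints are almost still, and the only force on the tool is the lamp's weight, about 3 N.
- **Disagreements:** The top and wrist cameras differed by about 2 mm on lamp and slide alike, so I used the shift between the two, which agreed. An early top-view carrier measurement came from a bad mask and was redone. My last numeric check of the bar's height found no usable points because the bar was outside the region I searched, so that check relies on the picture.

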